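# Pump up the cold-brew canister

## Task

The cold-brew canister on the counter has to be put under pressure for service: first push the little vent tab on its lid to the left, all the way to its closed end, then pump the big plunger on the lid, letting it come all the way up after every full stroke, until the pressure pin beside it stands fully out. Work only by pushing with the fingertips: do not grip the plunger or the tab, do not touch the pin, and leave the canister and the cups, jar, bell and sugar pot around it standing where they are.

Things in the scene. Friction and masses are not known exactly. Their poses are not given: they have to be found in the camera images.
- canister: Squat steel canister with a black lid, 160 mm across (167 over two small lid clips at +y and -y), 3.5 kg, loose on the counter. Origin: centre of its underside; z up; at zero turn x points away from the robot, y to its left. The lid top is 150 mm above the origin. On the lid, in its frame (mm): plunger axis x 25, y 0; vent tab track x -50, along y; pressure pin x 0, y 54.
- plunger_top (a point): Centre of the flat top of the plunger's round steel push cap: 55 mm in diameter (51 mm across the flat crown), 20 mm high, on a 13 mm steel stem. It is 75 mm above the lid top when up and moves with the plunger; axes as the canister.
- plunger (a joint): How far the plunger is pressed down, m: 0 up, 0.030 fully down. Spring return, slightly damped (up in 0.3 s): 5 N at the top to 13 N at the bottom, a few N more if quick. With the vent closed a full stroke raises the pin about 7 mm; strokes of less than about 24 mm down and up do not add up. With the vent open pumping does nothing. Extra strokes do no harm.
- vent_face (a point): Centre of the -y side face (canister frame) of the vent tab, the face to push on. The tab is a steel block 18 mm in x, 16 mm in y, its top 20 mm above the lid top, on a dark track plate 24 x 62 mm (long in y) and 3 mm high. This point is 12 mm above the lid top and moves with the tab; axes as the canister.
- vent (a joint): Position of the vent tab along the canister's +y, in m: 0 open, 0.020 closed against its end stop. It stays where it is left; pushing it takes about 3 N.
- pin_tip (a point): Top of the pressure pin, a plain upright metal pin 10 mm in diameter in a small steel washer on the lid: 3 mm above the lid top when in, 37 to 39 mm when fully out (always lower than the cap of the pressed plunger); axes as the canister.
- pin (a joint): How far the pressure pin has come up, in m: 0 in, 0.034 to 0.036 fully out (0.027 to 0.029 one stroke before). It starts somewhere between 0 and 0.017 and stays up by friction, so three to five full strokes are needed.
- cup_left: White handleless patterned cup, 58 mm across, 62 mm high, loose, at the canister's left. Origin: centre of its underside. To be left alone.
- cup_back: White handleless patterned cup, 58 mm across, 62 mm high, loose, behind the canister. Origin: centre of its underside. To be left alone.
- jam_jar: Glass jam jar with a lid, 60 mm across, 70 mm high, loose, at the canister's right. Origin: centre of its underside. To be left alone.
- service_bell: Counter bell with a small button, 83 mm across, 62 mm high, loose, near the counter's front edge, right of the canister. Origin: centre of its underside. To be left alone.
- sugar_pot: Glass sugar pourer, 68 mm across, 156 mm high, loose, front right on the counter. Origin: centre of its underside. To be left alone.

How it is judged:
On the way, in this order (a step that is already met when the one before it is completed fails the run):
1. the vent tab is pushed to its closed end (value of joint vent above 0.016 m), for 0.1 s.
2. the pressure pin stands fully out (value of joint pin above 0.031 m), for 0.2 s.
At the end, for the whole second after the job is handed in: The pin is out by more than 31 mm (fully out is 34 to 36; the stroke before leaves it at 29 or less), the vent tab is within 4 mm of its closed end, the plunger is back up within 4 mm, and the canister stands upright and at rest within 30 mm of where it stood (value of joint pin above 0.031 m and value of joint vent above 0.016 m and value of joint plunger below 0.004 m and angle between canister's own z axis and vertical below 0.05 rad and distance of canister from where it was at the start of the episode below 0.03 m and linear speed of canister below 0.02 m/s); the robot touches nothing.
It fails at once if the pressure pin is touched by the robot (contact force between the arm and pin above 0.5 N).
It fails at once if the plunger's cap is gripped by its sides (contact force between the fingers and plunger_c0 above 3 N).
It fails at once if the vent tab is gripped: pressed on both of its halves at once (contact force between the fingers and vent_c0 above 2 N and contact force between the fingers and vent_c1 above 2 N).
It fails at once if the canister is shoved, tipped or lifted: moved more than 30 mm or tilted more than 0.1 rad (distance of canister from where it was at the start of the episode above 0.03 m or angle between canister's own z axis and vertical above 0.1 rad).
It fails at once if a cup, the jar, the bell or the sugar pot is moved more than 20 mm (distance of any of cup_left, cup_back, jam_jar, service_bell, sugar_pot from where it was at the start of the episode above 0.02 m).
It also fails if it takes over 45 s, if anything falls off the work surface, if the arm or the gripper's body presses on something with over 40 N, if the wrist force passes 120 N, or if a joint passes its speed limit or range.

## Robot

A 6-joint arm with a two-finger parallel gripper is mounted at the origin on a cart in front of the work surface, level with it; the furniture and walls round the work are solid. World frame = base frame: x ahead of the robot, y to its left, z up, the work surface at z = 0. Lengths are in m, angles in rad, forces in N, time in s.
With the tool pointing down it reaches from about 0.25 to 0.725 m from the base axis. Payload 9.7 kg.
Tool frame: the origin (TCP) lies midway between the tips of the shut fingers; the grasp point (between the pads) lies 19 mm behind it; y points along the fingers, x is the direction in which the jaws open and shut, and the axes are right-handed (so a half turn about y gives the same grasp; the last joint's range is limited). The gripper opens to 85 mm and grips with 20 to 120 N. Pads are 22 mm wide; open, the fingers measure 114 mm over their backs; the gripper's body (76 mm by 85 mm) begins 54 mm behind the grasp point. The pads swing forward as they close: fully open they stand 13 mm farther back than shut.
Start: joints at [1.281, 0.087, 0.176, 1.66, 0, 1.571], TCP at [0.157, 0.527, 0.231] pointing down, gripper open.
Joint ranges: [-3.13, 3.13], [-0.85, 1.81], [-1.15, 1.24], [-2.2, 2.28], [-1.44, 1.52], [-3.14, 3.14]. Speed limits (rad/s): [2.22, 2.22, 2.57, 3.14, 3.14, 3.14].

## Interface

Orientations are given as a rotation vector (axis times angle).
In Python, from plant import * gives the robot as it stands.
- The arm moves only by the tool step_arm, never from a script. Its argument "commands" is a list of rows, each a list of 7 numbers: the shift along the tool's x, y, z in mm, then the turn, a rotation vector about the tool's x, y, z in rad, then the closure, from 0 (fully open) to 1 (shut). In form: [[tx, ty, tz, ax, ay, az, jaw], ...]. A call has 1 to 10 rows; each row shifts and turns the commanded pose from where the row before left it, along the tool's axes as they then stand; what a row does not reach is not made up. A row lasts 1/12 s, in which the tool goes at most 41.7 mm and 7.16 degrees, less where a joint would pass 70% of its speed; a pose out of reach is approached as far as the arm can. A call is refused whole if a number of a shift passes 41.7 or a number of a turn 0.125, either way. A call with a gripper value outside its range is refused whole. The fingers move at their own pace and stop on an object; "squeeze" is the grip in N (left out, the last holds). Time passes only in rows, so rows that do not move let the fingers close. It gives the time, the measured TCP pose, the force and the opening at its end, in the units of the state.
- state(): the state, without advancing time (a new reading comes with each control period).
- read_camera(name): name is "side" or "top" or "wrist"; returns (picture, depth): 480x640x3 uint8, red, green, blue; 480x640 float32, m along the optical axis (not along the pixel's ray), 0 where there is no reading.
- camera_params(name): a dict with "camera_matrix" (3x3 intrinsics, pixels), "dist" ([k1, k2, p1, p2, k3] as OpenCV has them; the pictures are not rectified), "view" (4x4, takes a point from world to camera coordinates). Camera axes: x right, y down, z forward; pixel columns grow to the right and rows downward; lengths in m; the calibration is good to about 2 mm. A picture is of the moment at which its call begins: read the wrist's pose just before it. camera_params takes no time and is no camera call; for the wrist camera it gives the pose at the moment of the call.
- close_job(): hands the job in, once; it reports no verdict.
The state is a dict: "time": time; "qpos": joint angles; "joint_vel": joint speeds; "joint_torque": joint torques, N m; "position": TCP position; "ee_rot": TCP orientation; "wrist_force": force on the tool from outside, world axes, zero at the start; "torque": the same for the moment, N m; "width": finger opening in m.
Only numpy, scipy, OpenCV 4.12 (cv2) and the standard library are available. Lean on these libraries where they do the work, as an engineer would, in place of code of your own. Each camera call takes 0.05 s, during which the arm holds its last target.

## Working session

There is one attempt and no reset: what is moved stays moved. The work goes in short steps, Python scripts to look and compute and a tool call to move; the robot and the scene stay as the last step left them, time stands still between calls to the robot, and variables do not carry over. Pictures are saved under pics/ and viewed, and the job is handed in when it is done.

Besides the shell and the picture viewer there is one more tool, called after ">>>" by a JSON object that holds its "name" and its "arguments". step_arm: Moves the arm, as the interface text tells. Its arguments: {"type":"object","properties":{"commands":{"type":"array"},"squeeze":{"type":"number"}},"required":["commands"]}

```bash
mkdir -p pics
python3 - <<'E'
from plant import *
import cv2,numpy as np
print(state())
for n in("top","side"):
    im,d=read_camera(n); cv2.imwrite(f"pics/{n}0.png",im[:,:,::-1]); np.savez(f"{n}0.npz",im=im,d=d)
    p=camera_params(n);print(n,p)
E
```

```text
{'time': 0.0, 'qpos': array([1.28101119e+00, 8.74518857e-02, 1.75099489e-01, 1.65981955e+00,
       8.53230836e-06, 1.57078712e+00]), 'joint_vel': array([-0.00019211,  0.00070367,  0.00022227,  0.00038632,  0.00059804,
       -0.00017471]), 'joint_torque': array([ 6.89547469e-04, -5.20388031e+01,  4.64805257e+01,  1.65151973e-02,
        1.53499495e-04,  7.89862383e-06]), 'position': array([0.15708662, 0.52682872, 0.23056981]), 'ee_rot': array([-1.33329622, -0.99232941,  0.99417108]), 'wrist_force': array([-0.32484395, -0.50833918, -0.03375002]), 'torque': array([0.00082185, 0.00465089, 0.04183198]), 'width': 0.0851376553304066}
top {'camera_matrix': array([[495.99991127,   0.        , 319.52578785],
       [  0.        , 495.99991127, 238.10302553],
       [  0.        ,   0.        ,   1.        ]]), 'dist': array([-0.08272231,  0.        ,  0.        ,  0.        ,  0.        ]), 'view': array([[-0.05759917, -0.99833672, -0.0024762 , -0.0632389 ],
       [-0.97636542,  0.05684872, -0.20851566,  0.54110072],
       [ 0.20830961, -0.00959265, -0.97801589,  1.34768716],
       [ 0.        ,  0.        ,  0.        ,  1.        ]])}
side {'camera_matrix': array([[490.69186089,   0.        , 324.04010895],
       [  0.        , 490.69186089, 248.2372239 ],
       [  0.        ,   0.        ,   1.        ]]), 'dist': array([0.03027551, 0.        , 0.        , 0.        , 0.        ]), 'view': array([[ 0.7573385 ,  0.65294418,  0.01011422, -0.32892718],
       [ 0.32634643, -0.36501716, -0.87192917, -0.06343683],
       [-0.56562921,  0.66364627, -0.48952755,  1.56803161],
       [ 0.        ,  0.        ,  0.        ,  1.        ]])}
```

View pics/top0.png

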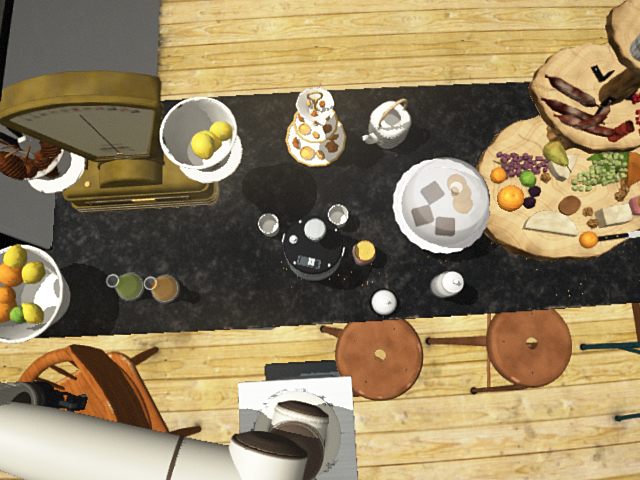

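View pics/side0.png

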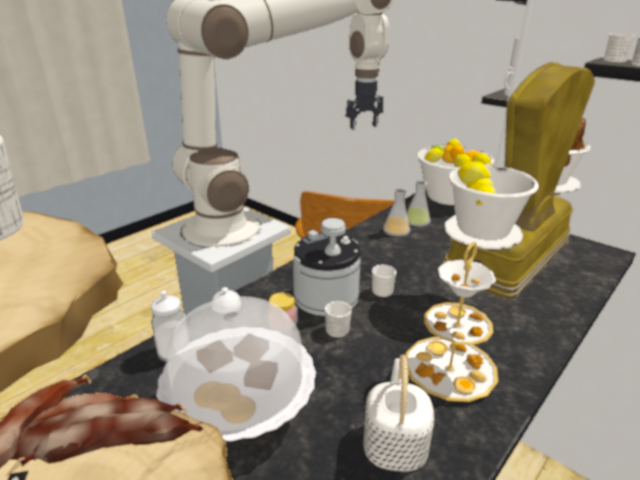

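The top view shows the canister lid near (313,248), with the cap at (315,229), the pin at (293,239) and the vent tab at (308,262). The cups are at (268,224) and (338,215), the jar at (364,252), the bell at (384,302) and the sugar pot at (449,285). I'll zoom in and measure these.

```bash
cat > h.py <<'E'
from plant import *
import cv2,numpy as np
def ray(n,uv,z,p=None):
    p=p or camera_params(n); V=np.array(p["view"])
    q=cv2.undistortPoints(np.array(uv,float).reshape(-1,1,2),p["camera_matrix"],p["dist"]).reshape(-1,2)
    R=V[:3,:3];c=-R.T@V[:3,3]
    d=np.c_[q,np.ones(len(q))]@R
    return c+d*((z-c[2])/d[:,2])[:,None]
def proj(n,P,p=None):
    p=p or camera_params(n);V=np.array(p["view"])
    return cv2.projectPoints(np.array(P,float).reshape(-1,1,3),cv2.Rodrigues(V[:3,:3])[0],V[:3,3],p["camera_matrix"],p["dist"])[0].reshape(-1,2)
def cloud(n,d,p=None):
    p=p or camera_params(n);V=np.array(p["view"]);h,w=d.shape
    u,v=np.meshgrid(np.arange(w),np.arange(h))
    q=cv2.undistortPoints(np.c_[u.ravel(),v.ravel()].astype(float).reshape(-1,1,2),p["camera_matrix"],p["dist"]).reshape(-1,2)
    X=np.c_[q,np.ones(len(q))]*d.reshape(-1,1)
    return ((X-V[:3,3])@V[:3,:3]).reshape(h,w,3)
E
python3 - <<'E'
from h import *
f=np.load("top0.npz");im=f["im"];P=cloud("top",f["d"])
c=im[200:300,250:380];a=cv2.resize(c[:,:,::-1],None,fx=6,fy=6,interpolation=cv2.INTER_CUBIC);cv2.imwrite("pics/topz.png",a)
g=np.load("side0.npz");c=g["im"][200:325,270:410];cv2.imwrite("pics/sidez.png",cv2.resize(c[:,:,::-1],None,fx=5,fy=4.8,interpolation=cv2.INTER_CUBIC)) if 0 else cv2.imwrite("pics/sidez.png",cv2.resize(c[:,:,::-1],None,fx=4.5,fy=4.5,interpolation=cv2.INTER_CUBIC))
S=cloud("side",g["d"])
R=lambda X,lo,hi:(X[...,2]>lo)&(X[...,2]<hi)&(f["d"]*0+1>0)
for n,X in(("top",P),("side",S)):
    for lo,hi in((.213,.24),(.14,.156),(.16,.18)):
        m=(X[...,2]>lo)&(X[...,2]<hi)&(X[...,0]>.25)&(X[...,0]<.6)&(abs(X[...,1]+.05)<.15)
        Q=X[m]; 
        if len(Q): (cx,cy),r=cv2.minEnclosingCircle(Q[:,:2].astype(np.float32));print(n,lo,len(Q),np.median(Q,0),cx,cy,r)
print(ray("top",[[315,229]],.225),ray("top",[[293,239]],.155),ray("top",[[308,262]],.17))
print("things",ray("top",[[268,219],[338,210],[364,246],[384,297],[449,278]],.06))
E
```

```text
top 0.213 367 [ 0.52328481 -0.08186058  0.22499331] 0.525503396987915 -0.082940012216568 0.028371864929795265
top 0.14 2238 [ 0.49258842 -0.073978    0.15017721] 0.5029062628746033 -0.07534327358007431 0.08360065519809723
top 0.16 58 [ 0.45331128 -0.06573254  0.16938823] 0.4813394248485565 -0.048294153064489365 0.04657188057899475
side 0.213 287 [ 0.53532532 -0.08939035  0.22383574] 0.5313661694526672 -0.08426281809806824 0.027032865211367607
side 0.14 1664 [ 0.51904217 -0.09445317  0.14972372] 0.5093601942062378 -0.07491108775138855 0.08562366664409637
side 0.16 142 [ 0.52716375 -0.07964902  0.16611219] 0.4964921772480011 -0.06489776819944382 0.05224340781569481
[[ 0.52458913 -0.08285583  0.225     ]] [[ 0.51730077 -0.02370021  0.155     ]] [[ 0.45141214 -0.06010193  0.17      ]]
things [[ 0.60006103  0.04912239  0.06      ]
 [ 0.61489116 -0.15191341  0.06      ]
 [ 0.50589329 -0.2181921   0.06      ]
 [ 0.35948511 -0.2626066   0.06      ]
 [ 0.40110155 -0.44891022  0.06      ]]
```

View pics/topz.png

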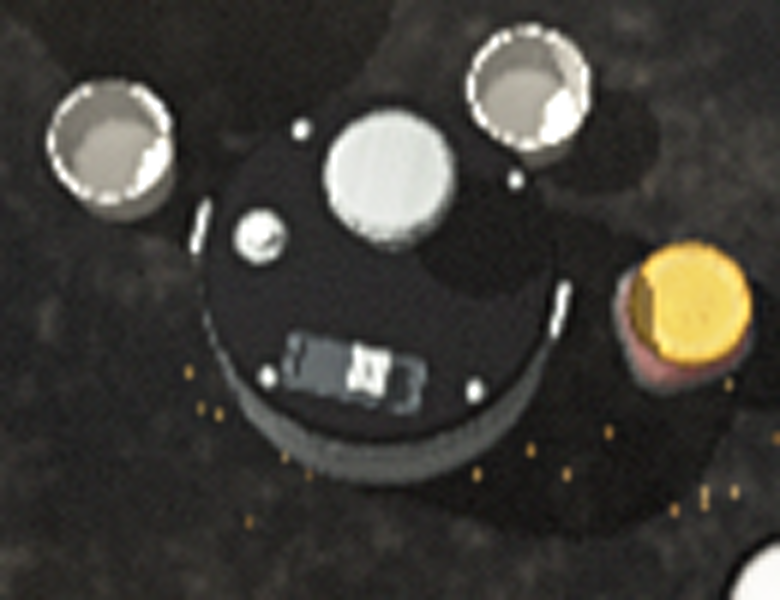

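View pics/sidez.png

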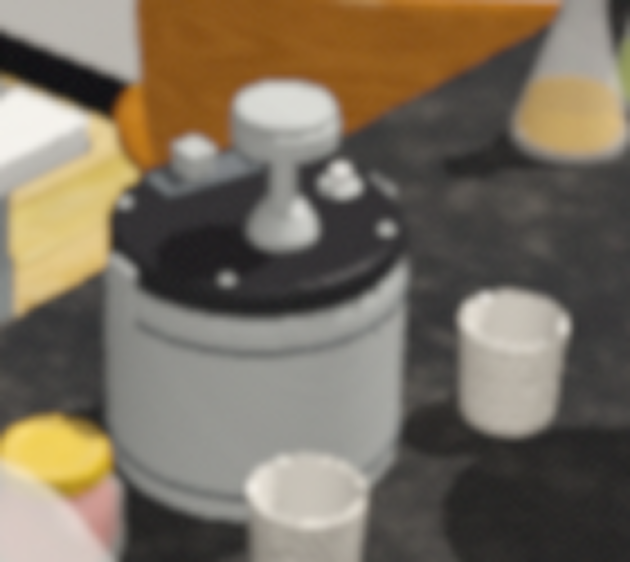

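Run:
```python
from h import *
px=lambda a:np.array(a,float)/6+[250,200]-0.42
zc=.146
C=ray("top",px([[202,226],[561,310]]),zc);d=C[0]-C[1]
print("clips",C,"yaw",np.arctan2(-d[0],d[1]),"mid",C.mean(0),np.linalg.norm(d))
pl=ray("top",px([[389,172]]),.225);pin=ray("top",px([[257,243]]),.153);vt=ray("top",px([[370,365]]),.170)
print(pl,pin,vt)
tr=ray("top",px([[285,333],[428,370],[420,414],[283,372]]),.153);print(tr,tr.mean(0))
# pose fit
L=np.array([[0,83.5],[0,-83.5],[25,0],[0,54],[-50,0]])/1000
W=np.vstack([C,pl,pin,tr.mean(0)])[:,:2]
a=L-L.mean(0);b=W-W.mean(0)
th=np.arctan2((a[:,0]*b[:,1]-a[:,1]*b[:,0]).sum(),(a*b).sum())
R=np.array([[np.cos(th),-np.sin(th)],[np.sin(th),np.cos(th)]]);t=W.mean(0)-R@L.mean(0)
print("pose",t,th,"res mm",1000*(W-(L@R.T+t)))
print("vent local",R.T@(vt[0,:2]-t))
p=camera_params("wrist");V=p["view"];print("wristcam",-V[:3,:3].T@V[:3,3],V[:3,:3])
from scipy.spatial.transform import Rotation as Ro
print(Ro.from_rotvec(state()["ee_rot"]).as_matrix())
im,dd=read_camera("wrist");cv2.imwrite("pics/w0.png",im[:,:,::-1])
```

```text
clips [[ 0.52547869  0.00231399  0.146     ]
 [ 0.478627   -0.15346254  0.146     ]] yaw -0.2921559297712159 mid [ 0.50205285 -0.07557428  0.146     ] 0.1626696348352014
[[ 0.52660186 -0.08150123  0.225     ]] [[ 0.51491591 -0.02193243  0.153     ]] [[ 0.45505908 -0.06866769  0.17      ]]
[[ 0.47416026 -0.03226709  0.153     ]
 [ 0.4542454  -0.09355691  0.153     ]
 [ 0.43516276 -0.08897174  0.153     ]
 [ 0.45701272 -0.03056389  0.153     ]] [ 0.45514529 -0.06133991  0.153     ]
pose [ 0.50194968 -0.0749494 ] -0.2821004927866795 res mm [[ 0.284808   -2.93609171]
 [-0.07847544  1.68633738]
 [ 0.64036151  0.40751584]
 [-2.06594552  1.15143242]
 [ 1.21925144 -0.30919393]]
vent local [-0.04678581 -0.0070197 ]
wristcam [0.08644813 0.54867569 0.37248822] [[ 0.28618298  0.95817315 -0.00187738]
 [ 0.91641134 -0.27313654  0.29255202]
 [ 0.27980271 -0.08544386 -0.95624777]]
[[ 2.85725933e-01 -3.53896910e-04 -9.58311310e-01]
 [ 9.58310668e-01 -1.10943060e-03  2.85726151e-01]
 [-1.16429749e-03 -9.99999322e-01  2.21500923e-05]]
```

View pics/w0.png

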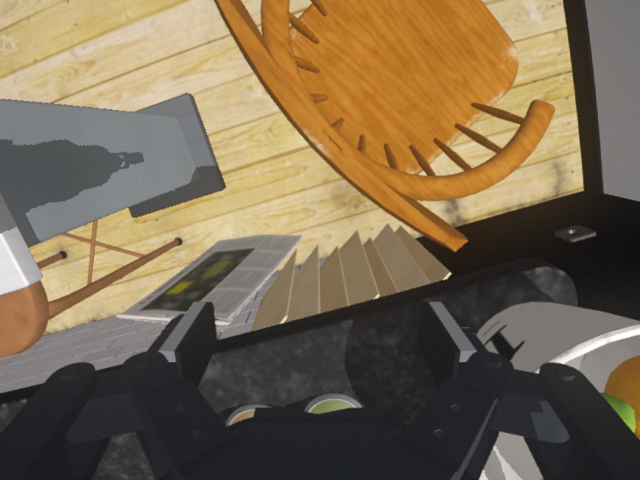

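```bash
cat >> h.py <<'E'
from scipy.spatial.transform import Rotation as Ro
CT=np.array([.5020,-.0750,0]);YAW=-.285
def rel(lx,ly,z):
    s=state();T=Ro.from_rotvec(s["ee_rot"]).as_matrix()
    R=Ro.from_euler('z',YAW).as_matrix()
    g=R@np.array([lx,ly,0])/1000+CT;g[2]=z
    want=np.c_[R[:,1],[0,0,-1],-R[:,0]]
    l=R.T@(s["position"]-CT)*1000
    print("t",s["time"],"local mm",l.round(1),"tool shift",(T.T@(g-s["position"])*1000).round(1),"turn",Ro.from_matrix(T.T@want).as_rotvec().round(4),"F local",(R.T@s["wrist_force"]).round(2),"w",s["width"],"q6",s["qpos"][5].round(2))
E
python3 -c "
from h import *
rel(-53,-50,.29)"
```

```text
t 0.15 local mm [-500.2  480.6  230.7] tool shift [-528.5  -58.7 -449.8] turn [-0.     -0.0048 -0.001 ] F local [-0.18  0.13  0.  ] w 0.08550776531764293 q6 1.57
```

>>> {"name": "step_arm", "arguments": {"commands": [[0,-30,0,0,-0.005,0,1],[0,-29,0,0,0,0,1],[-28,0,-24,0,0,0,1],[-28,0,-24,0,0,0,1],[-28,0,-24,0,0,0,1],[-28,0,-24,0,0,0,1],[-28,0,-24,0,0,0,1],[-28,0,-24,0,0,0,1],[-28,0,-24,0,0,0,1],[-28,0,-24,0,0,0,1]], "squeeze": 30}}

```text
time: 0.98
position: [0.2786, 0.2565, 0.2902]
ee_rot: [-1.33, -0.998, 0.997]
wrist_force: [0.7, 0.2, 0.2]
width: -0.0002
```

>>> {"name": "step_arm", "arguments": {"commands": [[-28,0,-24,0,0,0,1],[-28,0,-24,0,0,0,1],[-28,0,-24,0,0,0,1],[-28,0,-24,0,0,0,1],[-28,0,-24,0,0,0,1],[-28,0,-24,0,0,0,1],[-28,0,-24,0,0,0,1],[-28,0,-24,0,0,0,1],[0,0,0,0,0,0,1]]}}

```text
time: 1.73
position: [0.4013, -0.0155, 0.2894]
ee_rot: [-1.333, -0.992, 0.994]
wrist_force: [0.3, 0.7, 0.5]
width: -0.0
```

```bash
python3 -c "
from h import *
rel(-53,-50,.29)
p=camera_params('wrist')
im,d=read_camera('wrist');cv2.imwrite('pics/w1.png',im[:,:,::-1])"
```

```text
t 1.7333 local mm [-113.4   28.8  289.4] tool shift [-78.5  -0.5 -60.8] turn [-0.0004 -0.0051 -0.0015] F local [0.11 0.78 0.48] w -5.598591935505195e-06 q6 0.25
```

View pics/w1.png

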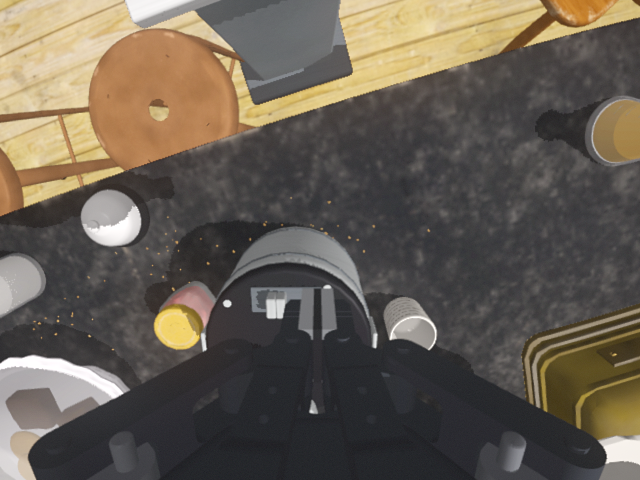

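The wrist view shows the tab at about (275,303) on its track, whose left end is at (250,300). The shut fingertips are at (315,300), with the jar at (178,325) and the left cup at (410,325). I'll measure the tab here.

Run:
```python
from h import *
p=camera_params('wrist')
im,d=read_camera('wrist')
c=im[260:360,220:350];cv2.imwrite('pics/w2.png',cv2.resize(c[:,:,::-1],None,fx=6,fy=6,interpolation=cv2.INTER_CUBIC))
X=cloud('wrist',d,p);R=Ro.from_euler('z',YAW).as_matrix();L=((X-CT)@R)*1000
m=(L[...,2]>165)&(L[...,2]<175)&(abs(L[...,0]+50)<20)&(abs(L[...,1])<40)
Q=L[m];print(len(Q));
if len(Q):print(np.percentile(Q,[2,50,98],axis=0).round(1));v,u=np.where(m);print(u.min(),u.max(),v.min(),v.max())
```

```text
396
[[-57.5 -13.5 165.9]
 [-49.9  -5.9 168.9]
 [-39.9   1.9 170.3]]
264 283 298 319
```

View pics/w2.png

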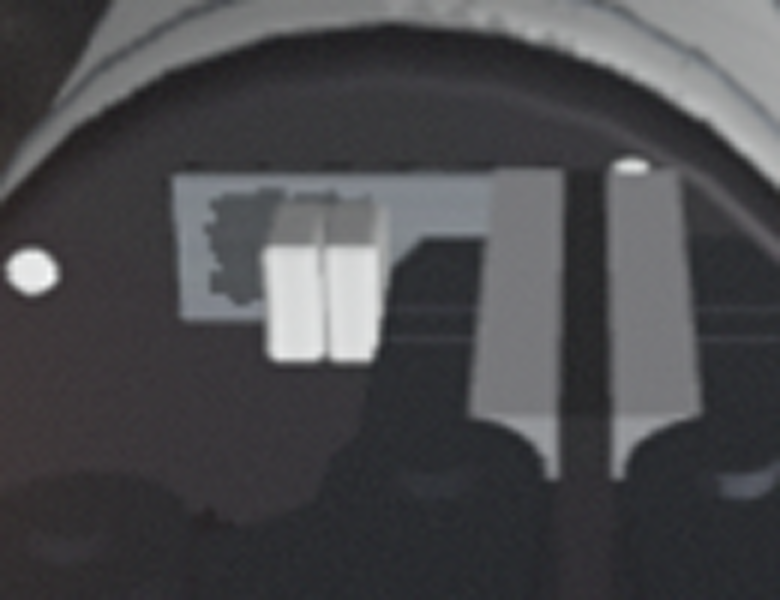

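>>> {"name": "step_arm", "arguments": {"commands": [[-24,0,-20,0,-0.005,0,1],[-24,0,-20,0,0,0,1],[-25,0,-20,0,0,0,1],[0,30,0,0,0,0,1],[0,30,0,0,0,0,1],[0,30,0,0,0,0,1],[0,20,0,0,0,0,1],[0,0,0,0,0,0,1]]}}

```text
time: 2.5
position: [0.4354, -0.0958, 0.1763]
ee_rot: [-1.323, -0.998, 1.004]
wrist_force: [-1.4, -0.1, -0.6]
width: 0.0001
```

Run:
```python
from h import *
rel(-53,-44,.158)
p=camera_params('wrist')
im,d=read_camera('wrist');cv2.imwrite('pics/w3.png',im[:,:,::-1])
im,d=read_camera('side');c=im[180:325,260:420];cv2.imwrite('pics/s3.png',cv2.resize(c[:,:,::-1],None,fx=4,fy=4,interpolation=cv2.INTER_CUBIC))
```

```text
t 2.5 local mm [-58.1 -38.7 176.3] tool shift [-5.3 18.3 -5.2] turn [-0.006   0.007  -0.0002] F local [-1.29 -0.46 -0.55] w 0.0001157996821761136 q6 0.06
```

View pics/w3.png

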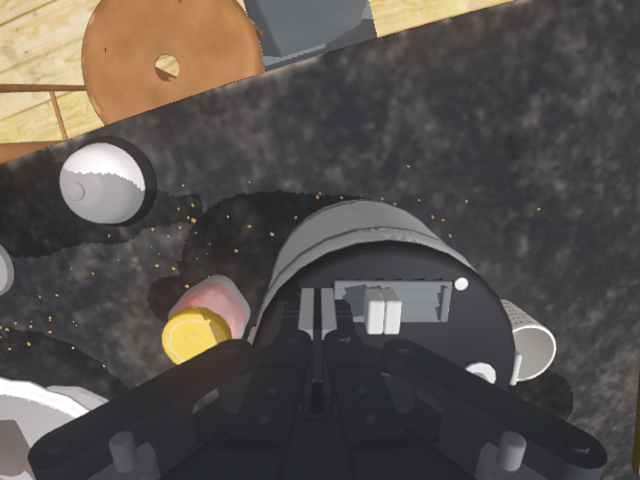

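View pics/s3.png

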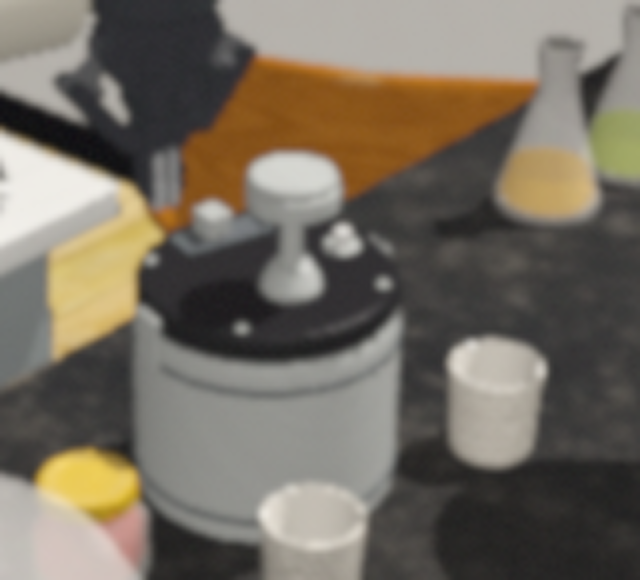

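The wrist view shows the shut fingertips at (318,310), clear of the tab at (383,312) and on its right (-y) side. The side view agrees. I'll descend and start pushing.

>>> {"name": "step_arm", "arguments": {"commands": [[0,9,-4,0,0.005,0,1],[0,7,0,0,0,0,1],[0,0,0,0,0,0,1],[0,0,0,0,0,0,1]]}}

```text
time: 2.93
position: [0.4411, -0.0986, 0.1644]
ee_rot: [-1.33, -0.997, 0.997]
wrist_force: [0.4, 0.0, 0.7]
width: -0.0002
```

Run:
```python
from h import *
rel(-53,-9,.158)
```

```text
t 2.9333 local mm [-51.8 -39.8 164.4] tool shift [30.8  6.4  1.2] turn [-0.0001  0.0004 -0.    ] F local [0.43 0.14 0.72] w -0.00016768121132762647 q6 0.06
```

>>> {"name": "step_arm", "arguments": {"commands": [[0,5,0,0,0,0,1],[6,0,0,0,0,0,1],[6,0,0,0,0,0,1],[4,0,0,0,0,0,1],[4,0,0,0,0,0,1],[0,0,0,0,0,0,1]]}}

```text
time: 3.43
position: [0.4468, -0.0789, 0.1593]
ee_rot: [-1.33, -0.997, 0.998]
wrist_force: [-0.1, -0.7, -0.2]
width: -0.0001
```

Run:
```python
from h import *
rel(-53,-9,.158)
```

```text
t 3.4333 local mm [-51.9 -19.2 159.3] tool shift [10.2  1.3  1.1] turn [ 0.      0.0009 -0.0002] F local [ 0.13 -0.67 -0.21] w -7.026072449343883e-05 q6 0.11
```

>>> {"name": "step_arm", "arguments": {"commands": [[4,0,0,0,0,0,1],[4,0,0,0,0,0,1],[3,0,0,0,0,0,1],[0,0,0,0,0,0,1]]}}

```text
time: 3.77
position: [0.4494, -0.069, 0.1593]
ee_rot: [-1.331, -0.995, 0.998]
wrist_force: [-3.3, -4.9, -0.0]
width: -0.0003
```

Run:
```python
from h import *
rel(-53,-5,.158)
im,d=read_camera('wrist');c=im[240:390,220:420];cv2.imwrite('pics/w4.png',cv2.resize(c[:,:,::-1],None,fx=4,fy=4,interpolation=cv2.INTER_CUBIC))
```

```text
t 3.7667 local mm [-52.2  -9.1 159.3] tool shift [4.1 1.3 0.8] turn [-0.0006  0.0001 -0.0017] F local [-1.83 -5.65 -0.04] w -0.0003045888332826157 q6 0.13
```

View pics/w4.png

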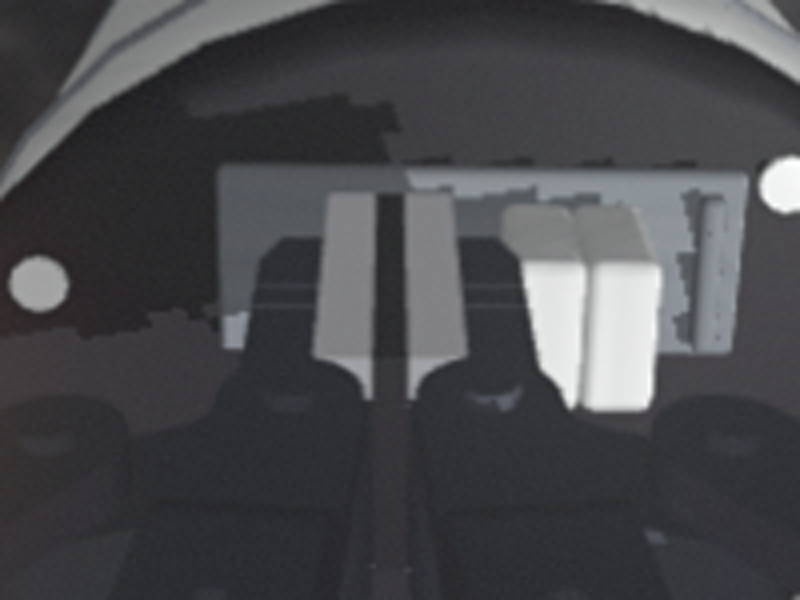

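In the wrist view the finger is against the tab, whose right edge is at 655 px in the zoom. The end stop is at 700 px, so about 7 mm remain.

>>> {"name": "step_arm", "arguments": {"commands": [[3,0,0,0,0,0,1],[3,0,0,0,0,0,1],[0,0,0,0,0,0,1],[0,0,0,0,0,0,1]]}}

```text
time: 4.15
position: [0.4503, -0.0636, 0.1592]
ee_rot: [-1.33, -0.994, 0.999]
wrist_force: [-8.5, -7.3, 2.4]
width: -0.0001
```

>>> {"name": "step_arm", "arguments": {"commands": [[2,0,0,0,0,0,1],[1,0,0,0,0,0,1],[0,0,0,0,0,0,1]]}}

```text
time: 4.4
position: [0.4507, -0.0609, 0.1592]
ee_rot: [-1.33, -0.993, 1.0]
wrist_force: [-10.0, -8.4, 4.0]
width: -0.0001
```

Run:
```python
from h import *
rel(-53,-5,.158)
im,d=read_camera('wrist');c=im[240:390,220:420];cv2.imwrite('pics/w5.png',cv2.resize(c[:,:,::-1],None,fx=4,fy=4,interpolation=cv2.INTER_CUBIC))
```

```text
t 4.4 local mm [-53.2  -0.9 159.2] tool shift [-4.1  1.2 -0.2] turn [-0.0027 -0.0005 -0.0029] F local [ -7.23 -10.85   4.  ] w -8.418287626353614e-05 q6 0.15
```

View pics/w5.png

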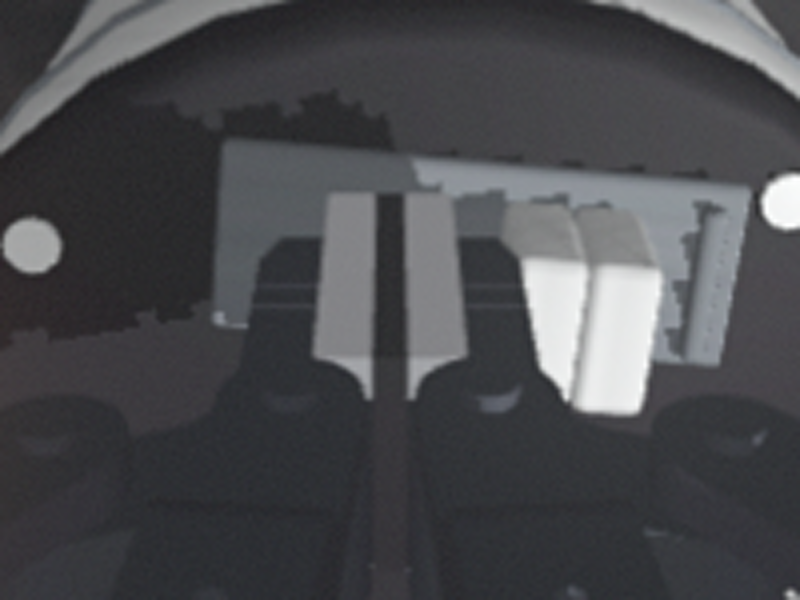

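The track is turning in the picture, so the canister is yawing and the tab is not sliding. The 7 N sideways force suggests the gripper is touching something else. I'll check the other views before pushing further.

Run:
```python
from h import *
im,d=read_camera('side');c=im[160:310,250:410];cv2.imwrite('pics/s6.png',cv2.resize(c[:,:,::-1],None,fx=4,fy=4,interpolation=cv2.INTER_CUBIC))
im,d=read_camera('top');c=im[190:310,240:390];cv2.imwrite('pics/t6.png',cv2.resize(c[:,:,::-1],None,fx=5,fy=5,interpolation=cv2.INTER_CUBIC))
```

```text
(no output)
```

View pics/s6.png

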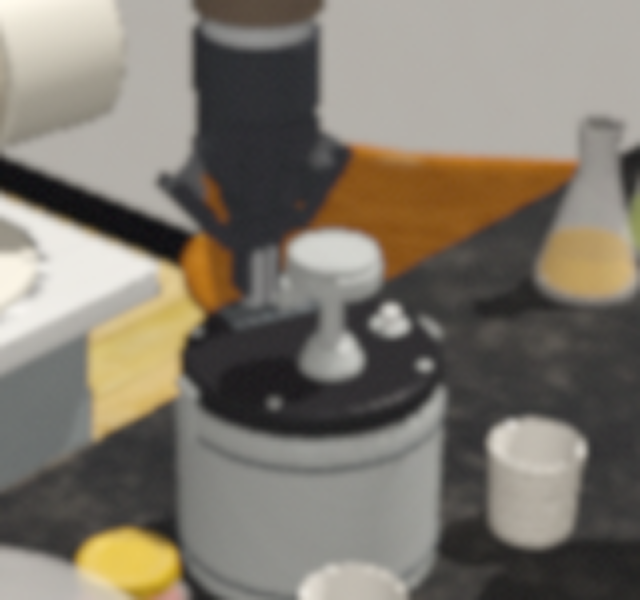

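View pics/t6.png

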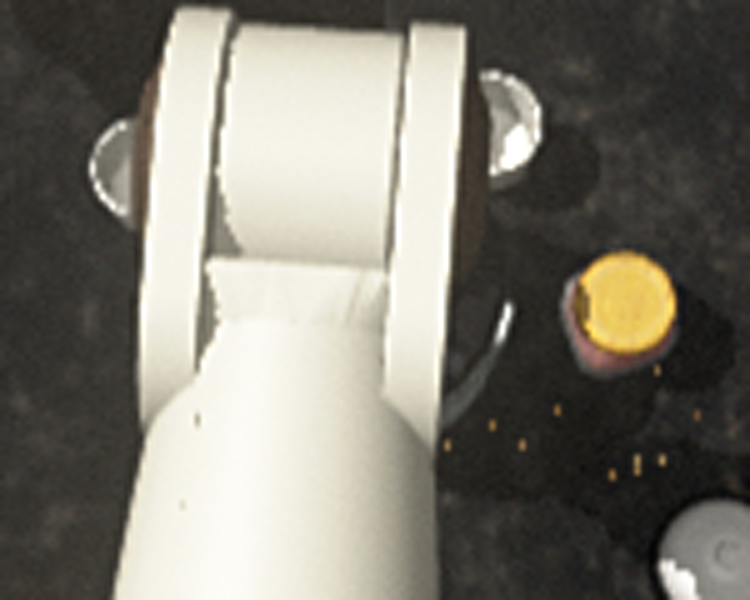

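The tab may already be closed: the finger face was at about +5.5 mm when the force rose, and the closed face is expected at +6. I'll back off and measure.

>>> {"name": "step_arm", "arguments": {"commands": [[-10,0,0,0,0,0,1],[-20,0,0,0,0,0,1],[0,-30,0,0,0,0,1],[0,-40,0,0,0,0,1],[0,-35,20,0,0,0,1],[0,-15,40,0,0,0,1],[0,0,20,0,0,0,1],[0,0,0,0,0,0,1],[0,0,0,0,0,0,1]]}}

```text
time: 5.3
position: [0.3681, -0.0666, 0.2797]
ee_rot: [-1.332, -0.999, 0.995]
wrist_force: [-0.2, -0.7, -0.4]
width: 0.0002
```

Run:
```python
from h import *
rel(-53,-5,.158)
p=camera_params('wrist')
im,d=read_camera('wrist');cv2.imwrite('pics/w7.png',im[:,:,::-1]);np.savez('w7.npz',im=im,d=d,view=p['view'],K=p['camera_matrix'],D=p['dist'])
X=cloud('wrist',d,p);R=Ro.from_euler('z',YAW).as_matrix();L=((X-CT)@R)*1000
m=(L[...,2]>165)&(L[...,2]<175)&(abs(L[...,0]+50)<20)&(abs(L[...,1])<40)
Q=L[m];print(len(Q),np.percentile(Q,[2,50,98],axis=0).round(1))
im,d=read_camera('top');c=im[200:300,250:380];cv2.imwrite('pics/t7.png',cv2.resize(c[:,:,::-1],None,fx=6,fy=6,interpolation=cv2.INTER_CUBIC))
```

```text
t 5.3 local mm [-130.9  -29.6  279.7] tool shift [ 24.4 121.9 -77.6] turn [0.0027 0.0006 0.001 ] F local [ 0.05 -0.74 -0.35] w 0.0002462244951224624 q6 0.1
413 [[-58.8  11.4 165.6]
 [-50.7  19.1 169. ]
 [-41.   26.9 170.5]]
```

View pics/w7.png

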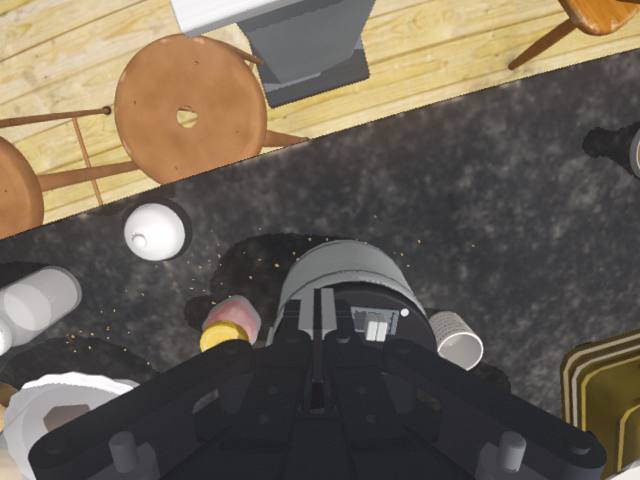

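View pics/t7.png

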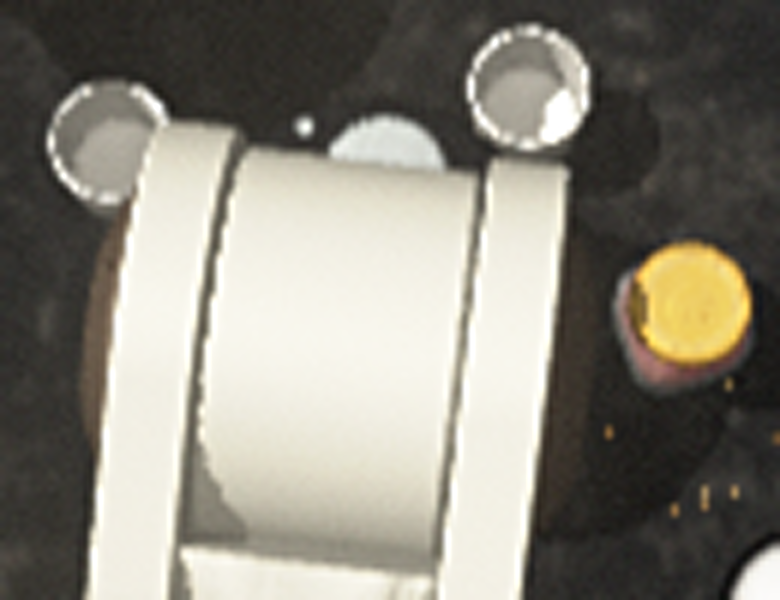

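The tab moved about 25 mm in the world frame, part of which is canister turning. I'll retract so the lid is clear in the top view and measure the canister again.

>>> {"name": "step_arm", "arguments": {"commands": [[-25,-15,25,0,0,0,1],[-25,-15,25,0,0,0,1],[-30,-10,25,0,0,0,1],[-30,0,25,0,0,0,1],[-30,0,0,0,0,0,1],[0,0,0,0,0,0,1]]}}

```text
time: 5.9
position: [0.2313, -0.1769, 0.3186]
ee_rot: [-1.334, -0.992, 0.993]
wrist_force: [0.8, -0.6, -0.3]
width: -0.0004
```

Run:
```python
from h import *
rel(-53,-5,.158)
im,d=read_camera('wrist');cv2.imwrite('pics/w8.png',im[:,:,::-1])
im,d=read_camera('top');c=im[200:300,250:380];cv2.imwrite('pics/t8.png',cv2.resize(c[:,:,::-1],None,fx=6,fy=6,interpolation=cv2.INTER_CUBIC))
```

```text
t 5.9 local mm [-231.1 -173.8  318.6] tool shift [ 170.   160.5 -177.1] turn [ 0.0001 -0.0057 -0.001 ] F local [ 0.97 -0.3  -0.32] w -0.00036279502272036266 q6 -0.36
```

View pics/w8.png

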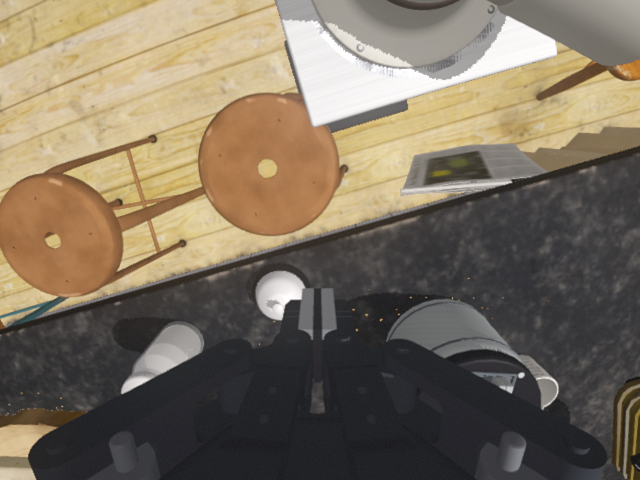

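View pics/t8.png

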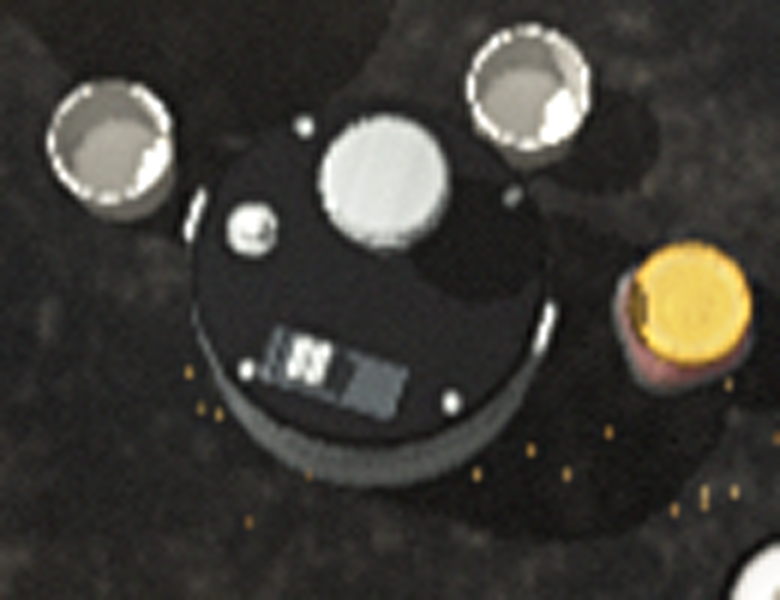

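Run:
```python
from h import *
px=lambda a:np.array(a,float)/6+[250,200]-0.42
def fit(cl,plg,pinp,trk,vtp):
    C=ray("top",px(cl),.146);pl=ray("top",px(plg),.225);pin=ray("top",px(pinp),.153);tr=ray("top",px(trk),.153)
    vt=ray("top",px(vtp),.170)
    L=np.array([[0,83.5],[0,-83.5],[25,0],[0,54],[-50,0]])/1000
    W=np.vstack([C,pl,pin,tr.mean(0)])[:,:2];a=L-L.mean(0);b=W-W.mean(0)
    th=np.arctan2((a[:,0]*b[:,1]-a[:,1]*b[:,0]).sum(),(a*b).sum())
    R=np.array([[np.cos(th),-np.sin(th)],[np.sin(th),np.cos(th)]]);t=W.mean(0)-R@L.mean(0)
    print("pose",t,th,"vent",R.T@(vt[0,:2]-t),"track",(tr[:,:2]-t)@R*1000)
fit([[202,226],[561,310]],[[389,172]],[[257,243]],[[285,333],[428,370],[420,414],[283,372]],[[370,365]])
fit([[195,215],[545,329]],[[383,177]],[[252,234]],[[275,327],[410,367],[393,418],[263,375]],[[309,357]])
```

```text
pose [ 0.50194968 -0.0749494 ] -0.2821004927866795 vent [-0.04678581 -0.0070197 ] track [[-38.57261271  33.25935675]
 [-40.63881754 -31.15162355]
 [-60.24356802 -32.05980391]
 [-55.51648429  30.12181152]]
pose [ 0.50089884 -0.0704228 ] -0.370618324812542 vent [-0.04811674  0.01104356] track [[-37.56532908  30.87394815]
 [-36.2565882  -30.6069362 ]
 [-59.81902917 -30.50437005]
 [-59.27425399  29.11599841]]
```

Run:
```python
from h import *
R0=Ro.from_euler('z',YAW).as_matrix();R1=Ro.from_euler('z',-.371).as_matrix()
w=R0@np.array([-50.7,19.1,0])/1000+CT
print(R1.T@(w-[.5009,-.0704,0])*1000)
f=np.load('w7.npz');p=dict(view=f['view'],camera_matrix=f['K'],dist=f['D'])
cv2.imwrite('pics/w7z.png',cv2.resize(f['im'][290:350,330:430][:,:,::-1],None,fx=8,fy=8,interpolation=cv2.INTER_CUBIC))
```

```text
[-49.46032225  10.78634653   0.        ]
```

View pics/w7z.png

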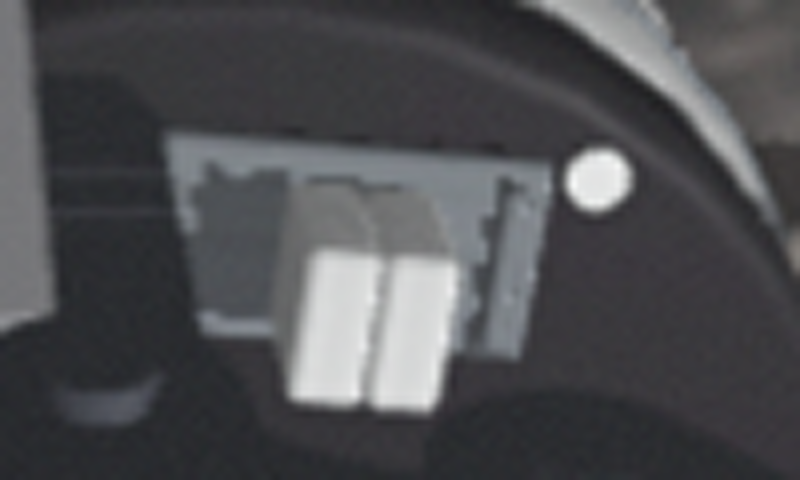

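The measurements agree on 17–19 mm of tab travel. The canister followed the finger one-to-one after the force rose, so the tab had reached its hard stop. I'll go to the plunger, and pumping will confirm it.

```bash
sed -i 's/^CT=.*/CT=np.array([.5009,-.0704,0]);YAW=-.371/' h.py
python3 - <<'E'
from h import *
px=lambda a:np.array(a,float)/6+[250,200]-0.42
R=Ro.from_euler('z',YAW).as_matrix();print(R.T@(ray("top",px([[383,177]]),.225)[0]-CT)*1000)
rel(26,0,.3186)
E
```

```text
[ 25.18014968   0.68395523 225.        ]
t 6.0 local mm [-212.3 -194.   318.3] tool shift [ 173.8   -0.4 -253.4] turn [-0.0012  0.0821  0.0008] F local [ 0.33 -0.57 -0.4 ] w -7.23103966537151e-05 q6 -0.35
```

>>> {"name": "step_arm", "arguments": {"commands": [[20,0,-28,0,0,0,1],[20,0,-28,0,0,0,1],[20,0,-28,0,0,0,1],[20,0,-28,0,0,0,1],[20,0,-28,0,0,0,1],[19,0,-28,0,0,0,1],[19,0,-28,0,0,0,1],[19,0,-28,0,0,0,1],[16,0,-28,0,0,0,1],[0,0,0,0,0,0,1]]}}

```text
time: 6.83
position: [0.5282, -0.0744, 0.3143]
ee_rot: [-1.324, -0.997, 1.002]
wrist_force: [2.1, 0.2, -0.3]
width: -0.0
```

>>> {"name": "step_arm", "arguments": {"commands": [[0,30,0,0,0,0,1],[0,30,0,0,0,0,1],[0,10,0,0,0,0,1],[0,0,0,0,0,0,1],[0,0,0,0,0,0,1]]}}

```text
time: 7.25
position: [0.5231, -0.077, 0.2493]
ee_rot: [-1.329, -0.997, 0.998]
wrist_force: [-0.1, -0.7, 0.5]
width: 0.0004
```

Run:
```python
from h import *
rel(26,0,.23)
im,d=read_camera('side');c=im[160:310,250:410];cv2.imwrite('pics/s9.png',cv2.resize(c[:,:,::-1],None,fx=4,fy=4,interpolation=cv2.INTER_CUBIC))
im,d=read_camera('wrist');cv2.imwrite('pics/w9.png',im[:,:,::-1])
```

```text
t 7.25 local mm [ 23.1   1.9 249.3] tool shift [-2.1 19.3 -2.7] turn [-0.0008  0.0874 -0.    ] F local [ 0.11 -0.68  0.49] w 0.0003708524873428221 q6 0.14
```

View pics/s9.png

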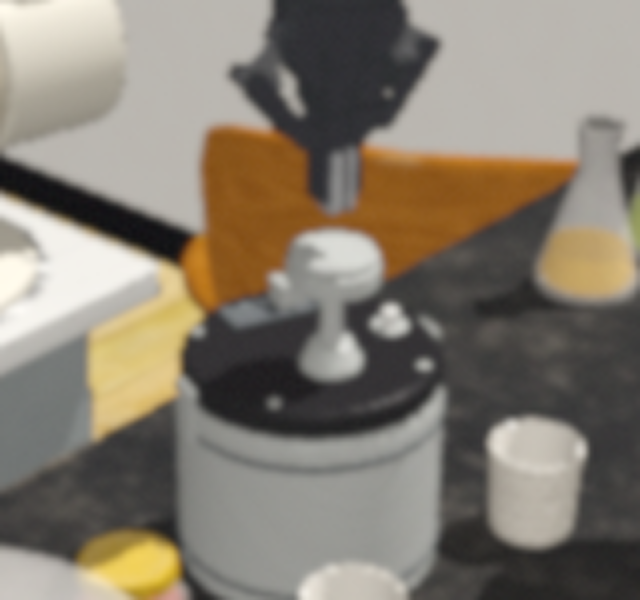

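View pics/w9.png

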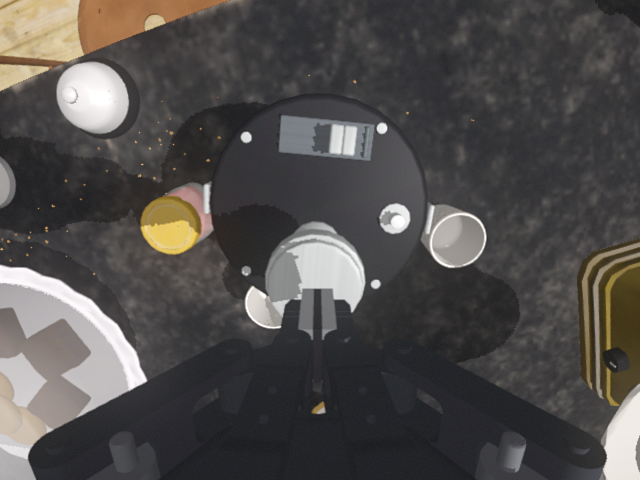

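The wrist view shows the fingertips over the cap, the pin at (397,217), and the tab at (343,138) at the left (+y) end of its track. I'll measure the tab once more here, then do the first stroke.

Run:
```python
from h import *
p=camera_params('wrist');im,d=read_camera('wrist');np.savez('w10.npz',im=im,d=d,view=p['view'])
c=im[90:240,260:440];cv2.imwrite('pics/w10.png',cv2.resize(c[:,:,::-1],None,fx=4.4,fy=4,interpolation=cv2.INTER_CUBIC))
X=cloud('wrist',d,p);R=Ro.from_euler('z',YAW).as_matrix();L=((X-CT)@R)*1000
def q(m):
    Q=L[m];print(len(Q),np.percentile(Q,[1,50,99],axis=0).round(1).tolist())
A=(abs(L[...,0]+50)<18)&(abs(L[...,1])<45)
q(A&(L[...,2]>167)&(L[...,2]<174))
q(A&(L[...,2]>151.8)&(L[...,2]<158))
q((L[...,2]>152.5)&(L[...,2]<200)&(np.hypot(L[...,0],L[...,1]-54)<9))
```

```text
770 [[-57.0, 3.5, 167.3], [-48.4, 11.2, 169.0], [-39.4, 19.1, 170.7]]
1944 [[-60.0, -28.6, 151.8], [-48.5, -5.0, 152.5], [-36.5, 31.6, 155.8]]
197 [[-3.1, 48.3, 152.7], [1.1, 54.0, 160.4], [6.1, 59.4, 162.1]]
```

View pics/w10.png

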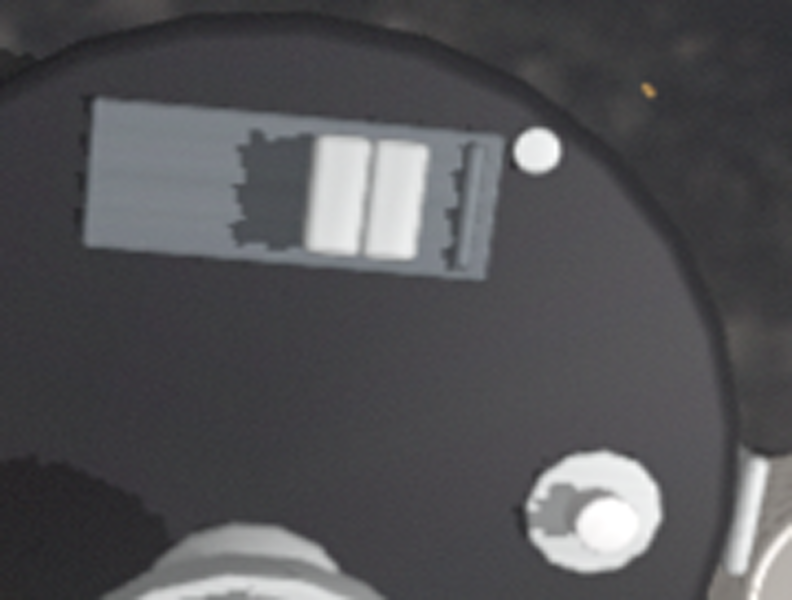

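The pin is about 11 mm above the lid (about 8 mm out). I'll do a first stroke.

>>> {"name": "step_arm", "arguments": {"commands": [[-2,10,-2,0,0,0,1],[0,12,0,0,0,0,1],[0,12,0,0,0,0,1],[0,10,0,0,0,0,1],[0,8,0,0,0,0,1],[0,0,0,0,0,0,1],[0,0,0,0,0,0,1]]}}

```text
time: 7.98
position: [0.5254, -0.0808, 0.1985]
ee_rot: [-1.334, -0.999, 0.995]
wrist_force: [-0.7, 0.1, 11.4]
width: 0.0002
```

>>> {"name": "step_arm", "arguments": {"commands": [[0,1,0,0,0,0,1],[0,0,0,0,0,0,1]]}}

```text
time: 8.15
position: [0.5254, -0.0808, 0.1979]
ee_rot: [-1.334, -0.999, 0.995]
wrist_force: [-1.3, 0.0, 10.6]
width: -0.0001
```

>>> {"name": "step_arm", "arguments": {"commands": [[0,2,0,0,0,0,1],[0,1,0,0,0,0,1],[0,0,0,0,0,0,1]]}}

```text
time: 8.4
position: [0.5254, -0.0808, 0.1951]
ee_rot: [-1.334, -1.0, 0.995]
wrist_force: [-2.0, -0.1, 12.0]
width: -0.0001
```

Now up fully (40 mm, clear of the cap), a wait, and a pin measurement.

>>> {"name": "step_arm", "arguments": {"commands": [[0,-12,0,0,0,0,1],[0,-14,0,0,0,0,1],[0,-14,0,0,0,0,1],[0,-14,0,0,0,0,1],[0,0,0,0,0,0,1],[0,0,0,0,0,0,1],[0,0,0,0,0,0,1]]}}

```text
time: 8.98
position: [0.5245, -0.0805, 0.2461]
ee_rot: [-1.33, -0.996, 0.997]
wrist_force: [0.1, 0.2, -1.0]
width: -0.0002
```

```bash
cat > pin.py <<'E'
from h import *
import sys
rel(26,0,.25)
p=camera_params('wrist');im,d=read_camera('wrist')
cv2.imwrite(f'pics/{sys.argv[1]}.png',im[:,:,::-1])
X=cloud('wrist',d,p);R=Ro.from_euler('z',YAW).as_matrix();L=((X-CT)@R)*1000
def q(n,m):
    Q=L[m];print(n,len(Q),np.percentile(Q,[1,50,90,98],axis=0).round(1).tolist() if len(Q) else '')
q("tab",(abs(L[...,0]+50)<18)&(abs(L[...,1])<45)&(L[...,2]>167)&(L[...,2]<174))
q("pin",(L[...,2]>152.5)&(L[...,2]<200)&(np.hypot(L[...,0],L[...,1]-54)<12))
q("cap",(L[...,2]>200)&(L[...,2]<235)&(np.hypot(L[...,0]-25,L[...,1])<35))
E
python3 pin.py w11
```

```text
t 8.9833 local mm [ 25.7  -0.9 246.1] tool shift [ 0.9 -3.9 -0.4] turn [-0.0005  0.086  -0.0001] F local [ 0.07  0.21 -1.  ] w -0.00022046912802184784 q6 0.13
tab 812 [[-57.0, 3.4, 167.3], [-48.3, 11.3, 169.0], [-41.1, 17.6, 170.0], [-39.6, 18.9, 170.6]]
pin 238 [[-2.7, 49.9, 152.7], [1.0, 53.7, 164.8], [4.5, 57.8, 166.0], [5.9, 59.3, 166.5]]
cap 6017 [[-0.5, -24.3, 207.9], [15.9, 0.3, 223.9], [30.0, 19.7, 224.9], [36.2, 24.4, 225.3]]
```

The pin rose, so the vent is closed. I'll pump three more full strokes, one call each.

>>> {"name": "step_arm", "arguments": {"commands": [[0,17,0,0,0,0,1],[0,15,0,0,0,0,1],[0,12,0,0,0,0,1],[0,8,0,0,0,0,1],[0,0,0,0,0,0,1],[0,0,0,0,0,0,1],[0,-12,0,0,0,0,1],[0,-20,0,0,0,0,1],[0,-20,0,0,0,0,1],[0,0,0,0,0,0,1]]}}

```text
time: 9.87
position: [0.5251, -0.0805, 0.2498]
ee_rot: [-1.333, -0.999, 0.995]
wrist_force: [1.1, -0.1, 1.5]
width: 0.0002
```

>>> {"name": "step_arm", "arguments": {"commands": [[0,0,0,0,0,0,1],[0,0,0,0,0,0,1],[0,17,0,0,0,0,1],[0,15,0,0,0,0,1],[0,12,0,0,0,0,1],[0,8,0,0,0,0,1],[0,0,0,0,0,0,1],[0,0,0,0,0,0,1]]}}

```text
time: 10.53
position: [0.5248, -0.0804, 0.1956]
ee_rot: [-1.332, -0.999, 0.996]
wrist_force: [0.2, -0.5, 12.4]
width: 0.0
```

>>> {"name": "step_arm", "arguments": {"commands": [[0,-12,0,0,0,0,1],[0,-20,0,0,0,0,1],[0,-20,0,0,0,0,1],[0,0,0,0,0,0,1],[0,0,0,0,0,0,1],[0,0,0,0,0,0,1]]}}

```text
time: 11.03
position: [0.5242, -0.0803, 0.2452]
ee_rot: [-1.329, -0.995, 0.998]
wrist_force: [0.2, 0.1, -0.5]
width: 0.0001
```

```bash
python3 pin.py w12
```

```text
t 11.0333 local mm [ 25.3  -0.8 245.2] tool shift [ 0.8 -4.8 -0.8] turn [-0.002   0.0862 -0.0004] F local [ 0.12  0.1  -0.53] w 6.111361746823832e-05 q6 0.13
tab 820 [[-57.1, 3.4, 167.3], [-48.4, 11.2, 169.0], [-41.1, 17.6, 169.9], [-39.6, 18.9, 170.4]]
pin 375 [[-5.5, 49.9, 152.6], [0.3, 53.1, 178.2], [4.3, 57.3, 179.9], [5.7, 59.0, 180.4]]
cap 5969 [[-0.5, -24.4, 207.9], [15.6, 0.2, 223.9], [29.8, 19.8, 224.8], [36.4, 24.4, 225.3]]
```

View pics/w12.png

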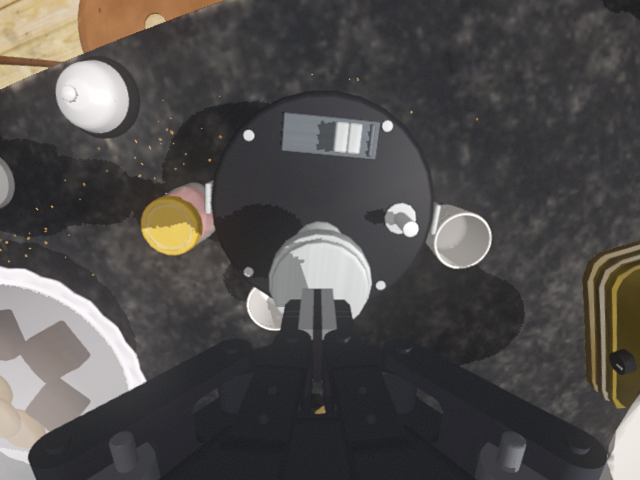

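The pin top at (411,229) is now about 29–30 mm above the lid, up about 14 mm over two strokes, so it is one stroke short. I'll do two more strokes, since an extra one is harmless.

>>> {"name": "step_arm", "arguments": {"commands": [[0,17,0,0,0,0,1],[0,15,0,0,0,0,1],[0,12,0,0,0,0,1],[0,8,0,0,0,0,1],[0,0,0,0,0,0,1],[0,0,0,0,0,0,1],[0,-12,0,0,0,0,1],[0,-20,0,0,0,0,1],[0,-20,0,0,0,0,1],[0,0,0,0,0,0,1]]}}

```text
time: 11.92
position: [0.5249, -0.0805, 0.2493]
ee_rot: [-1.333, -0.999, 0.996]
wrist_force: [0.7, -0.2, 0.8]
width: 0.0004
```

>>> {"name": "step_arm", "arguments": {"commands": [[0,0,0,0,0,0,1],[0,0,0,0,0,0,1],[0,17,0,0,0,0,1],[0,15,0,0,0,0,1],[0,12,0,0,0,0,1],[0,8,0,0,0,0,1],[0,0,0,0,0,0,1],[0,0,0,0,0,0,1]]}}

```text
time: 12.58
position: [0.5248, -0.0805, 0.1956]
ee_rot: [-1.332, -0.998, 0.996]
wrist_force: [-0.5, 0.1, 11.6]
width: 0.0003
```

>>> {"name": "step_arm", "arguments": {"commands": [[0,-12,0,0,0,0,1],[0,-20,0,0,0,0,1],[0,-25,0,0,0,0,1],[0,0,0,0,0,0,1],[0,0,0,0,0,0,1],[0,0,0,0,0,0,1]]}}

```text
time: 13.08
position: [0.5242, -0.0803, 0.2503]
ee_rot: [-1.329, -0.995, 0.998]
wrist_force: [0.8, 0.3, 0.4]
width: -0.0001
```

```bash
python3 pin.py w13
```

```text
t 13.0833 local mm [ 25.3  -0.8 250.3] tool shift [ 0.8  0.3 -0.7] turn [-0.002   0.0862 -0.0004] F local [0.61 0.55 0.38] w -8.65418278432248e-05 q6 0.13
tab 775 [[-57.0, 3.5, 167.3], [-48.3, 11.4, 169.0], [-41.1, 17.6, 170.0], [-39.5, 18.9, 170.5]]
pin 434 [[-5.3, 49.3, 152.6], [0.2, 52.7, 182.9], [4.2, 57.2, 186.9], [5.8, 59.1, 187.5]]
cap 5905 [[-0.5, -24.3, 207.8], [16.4, 0.2, 223.9], [30.6, 19.6, 224.8], [36.4, 24.3, 225.3]]
```

View pics/w13.png

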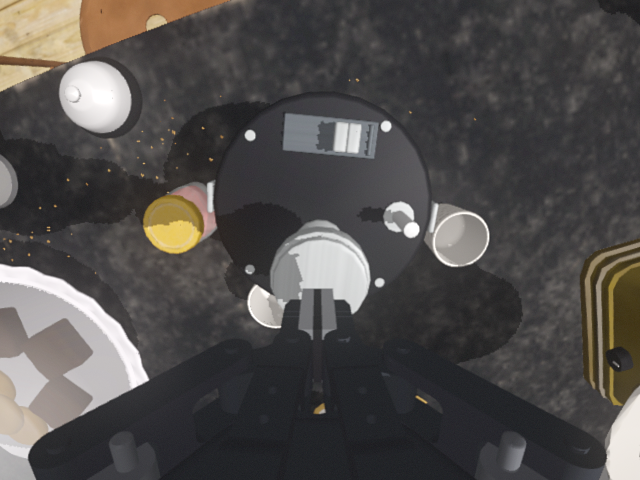

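The pin tip is now about 37 mm above the lid (about 34 mm out). Two strokes added only about 7 mm, so it has reached its limit. I'll lift clear and do a last check.

>>> {"name": "step_arm", "arguments": {"commands": [[0,-25,0,0,0,0,1],[0,-30,0,0,0,0,1],[0,-30,0,0,0,0,1],[0,-10,0,0,0,0,1],[0,0,0,0,0,0,1],[0,0,0,0,0,0,1],[0,0,0,0,0,0,1]]}}

```text
time: 13.72
position: [0.5244, -0.0804, 0.3448]
ee_rot: [-1.328, -0.995, 0.998]
wrist_force: [0.8, -0.6, -0.3]
width: -0.0004
```

```bash
python3 pin.py w14
python3 - <<'E'
from h import *
im,d=read_camera('side');c=im[160:310,250:410];cv2.imwrite('pics/s14.png',cv2.resize(c[:,:,::-1],None,fx=4,fy=4,interpolation=cv2.INTER_CUBIC))
S=cloud('side',d);R=Ro.from_euler('z',YAW).as_matrix();L=((S-CT)@R)*1000
m=(L[...,2]>154)&(L[...,2]<200)&(np.hypot(L[...,0],L[...,1]-54)<12);print(len(L[m]),np.percentile(L[m],[5,50,98],axis=0).round(1))
E
```

```text
t 13.7167 local mm [ 25.5  -0.8 344.8] tool shift [ 0.8 94.8 -0.8] turn [-0.0028  0.0862 -0.0005] F local [ 0.98 -0.25 -0.28] w -0.00038773105089441064 q6 0.13
tab 380 [[-56.8, 3.2, 167.2], [-48.2, 11.1, 169.1], [-41.2, 17.4, 170.0], [-39.7, 18.7, 170.6]]
pin 187 [[-3.3, 49.1, 152.6], [0.8, 52.8, 184.6], [4.7, 57.3, 187.2], [6.2, 58.9, 187.8]]
cap 3588 [[-0.3, -24.0, 209.4], [22.8, 1.0, 223.9], [41.7, 19.1, 224.9], [47.6, 24.8, 225.5]]
54 [[  0.   49.4 156.3]
 [  5.1  53.1 172.4]
 [  9.6  58.9 188.3]]
```

View pics/s14.png

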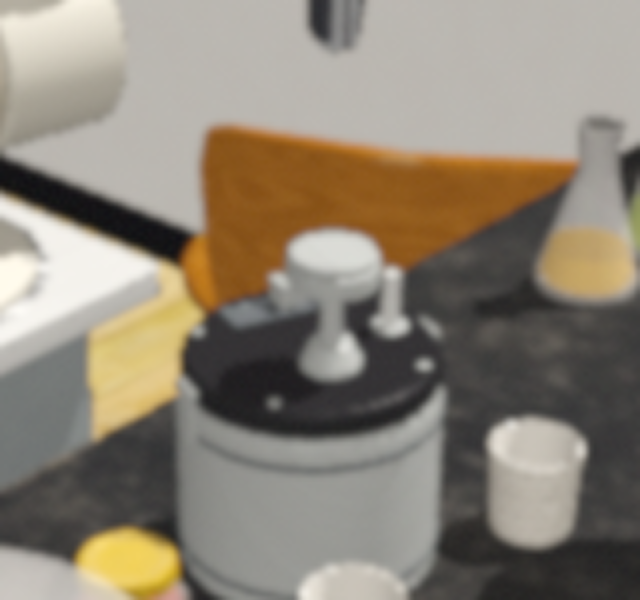

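The side view shows the pin standing tall at (393,295), the cap up at (333,255) and the gripper clear above. I'm handing the job in.

```bash
python3 -c "
from plant import *
print(close_job())"
```

```text
the job is handed in; nothing more can be done
None
```

I pushed the vent tab to its closed end with the shut fingertips, pumped the plunger five full strokes, lifted clear and handed the job in at about 14 s. The job reported no verdict.

**Last checks, just before handing in:**
- **Pin:** its tip stood 37–38 mm above the lid in both the wrist and side views, so about 34–35 mm out. The last two strokes together added only about 7 mm, so it is at its limit.
- **Plunger:** the cap was back up at 225 mm.
- **Canister:** it looked upright. The cups and jar stood where they were by eye. I did not measure them, the bell or the sugar pot again.
- **Robot:** the gripper was well clear, with wrist force at the noise level.

**What disagreed:**
- **Tab travel:** the cameras gave 17–19 mm of the 20 mm, not a clean reading of the full 20. There is also still a visible gap between the tab and the raised rib at the end of its track. I took the tab as closed because the push force rose above 3 N, the canister then moved with the finger, and pumping raised the pin.
- **Canister shift:** by overpushing at the stop I moved the canister about 5 mm and turned it about 5°, well inside the 30 mm limit.
- **First stroke:** it read as only about 5 mm of pin rise, against 7 mm for each later stroke up to the limit.

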